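Set the coupling loop of a test cavity to 40 degrees

ROBOT

A 6-joint arm with a two-finger parallel gripper is mounted at the origin on a cart in front of the work surface, level with it; the furniture and walls round the work are solid. World frame = base frame: x ahead of the robot, y to its left, z up, the work surface at z = 0. Lengths are in m, angles in degrees, forces in N, time in s.
With the tool pointing down it reaches from about 0.375 to 0.9 m from the base axis. Payload 3.1 kg.
Tool frame: the origin (TCP) lies on the centre line of the jaws, within the pads' length; the fingertips stand 8 mm ahead of it and the grasp point (between the pads) lies 11 mm behind it; z points along the fingers, y is the line along which they close (so a half turn about z gives the same grasp; the last joint's range is limited). The gripper opens to 87 mm and grips with 3 to 60 N. Pads are 19 mm wide; open, the fingers measure 117 mm over their backs; the gripper's body (75 mm by 190 mm) begins 51 mm behind the grasp point.
Start: joints at [-81.561, 30.224, 82.088, -0, 67.689, -10.227], TCP at [0.2, -0.592, 0.231] pointing down, gripper open.
Joint ranges: [-176.69, 176.69], [-43.24, 126.21], [12.49, 139.97], [-82, 262], [0, 151.66], [-163.58, 163.58]. Speed limits (degrees/s): [159.86, 159.86, 180, 180, 180, 180].

INTERFACE

Orientations are given as a 3x3 rotation matrix whose columns are the frame's x, y, z axes.
In Python, from rig import * gives the robot as it stands.
- The arm moves only by the tool step_arm, never from a script. Its argument "targets" is a list of rows, each a list of 5 numbers: the opening, from -1 (shut) to 1 (fully open), then the shift along the world's x, y, z normalised to -1 to 1, where 1 is 0.25 m, then the turn about the world's z normalised to -1 to 1, where 1 is 180 degrees. In form: [[fingers, x, y, z, turn], ...]. A call has 1 to 20 rows; each row is the pose to reach, as a shift and turn from the pose commanded when the call began, turning the shorter way round; what a row does not reach only later rows make up. A row lasts 1/10 s, in which the tool goes at most 50 mm and 8.59 degrees, less where a joint would pass 70% of its speed; a pose out of reach is approached as far as the arm can. A call with a number of a shift or a turn outside -1 to 1 is refused whole. A call with a gripper value outside its range is refused whole. The fingers move at their own pace and stop on an object; the grip force is fixed at half the most. Time passes only in rows, so rows that repeat a pose let the fingers close. It gives the time, the measured TCP pose, the force, the opening and the grip force at its end, in the units of the state.
- read_state(): the state, without advancing time (a new reading comes with each control period).
- capture(name): name is "side" or "top" or "wrist"; returns a dict with "color" (480x640x3 uint8, red, green, blue), "mtx" (3x3 intrinsics, pixels), "pose" (4x4, takes a point from camera to world coordinates). Camera axes: x right, y down, z forward; pixel columns grow to the right and rows downward; lengths in m; the calibration is good to about 2 mm. A picture is of the moment at which its call begins. There is no depth.
- hand_in(): hands the job in; it is judged then, once.
The state is a dict: "time_s": time; "joint_positions": joint angles; "qvel": joint speeds; "tau": joint torques, N m; "position": TCP position; "tcp_rot": TCP orientation; "force": force on the tool from outside, world axes, zero at the start; "moment": the same for the moment, N m; "opening": opening from 0.0 (shut) to 1.0 (fully open); "grasp_force": force on a finger pad.
Only numpy, scipy, OpenCV 4.12 (cv2) and the standard library are available. Lean on these libraries where they do the work, as an engineer would, in place of code of your own. Each camera call takes 0.05 s, during which the arm holds its last target. There are 200 camera calls.

TASK

The rotary coupling loop on the test cavity has been left loose at an old setting. Turn the loop head by its hexagon until the scale reads 40 degrees at the index line, then swing the black clamp lever clockwise to lock it there hand-tight: firm, but not forced. Leave the things lying round the cavity where they are.

Things in the scene. Friction and masses are not known exactly. Their poses are not given: they have to be found in the camera images.
- test_cavity: Fixed test cavity: dark 150 x 150 x 8 mm base plate, aluminium can 132 mm across up to 70 mm above the bench, the rotary loop head on top, a toe clamp with a black hand lever beside it. Origin: centre of the underside, on the bench, on the loop head's vertical axis. Its -x side carries the index block, its -y side the clamp; z up.
- scale (a joint): Reading of the scale at the index line, in rad (40 degrees = 0.698). The loop head turns about the cavity's vertical axis: counter-clockwise seen from above raises the reading, clockwise lowers it; stops at -20 and 200 degrees. With the clamp slack it turns with about 0.1 N m and stays where it is left; clamped it holds fast.
- zero_mark (a point): Outer end of the thick red zero line on the pale scale disc (73 mm across, top 84 mm above the bench); turns with the head. From it black lines run clockwise round the disc every 5 degrees up to 180: longer every 10, longest every 30, so 40 is the first 10-degree line past the first longest black line.
- index_line (a point): Inner end of the white index line on the fixed black pointer plate, on the cavity's -x side, 87 mm above the bench, just outside the scale's lines.
- hex_mid (a point): Middle of the bright hexagon by which the head is turned, on its axis, 111 mm above the bench. 26 mm across flats, from 98 to 124 mm above the bench, on a 27 mm round neck; a coaxial jack 21 mm across stands on it up to 142 mm. At reading 0 two flats face along the cavity's x axis; flats every 60 degrees. It stands clear of the clamp lever for fingers opened up to 60 mm.
- lever_grip (a point): Place to push the black hand lever: level round grip 13 mm thick, 62 mm from the clamp screw's axis, about 108 mm above the bench, 16 mm short of the lever's round end; 30 mm of free room below it. The point's x axis points outward along the lever, z up. From above, clockwise tightens, counter-clockwise slackens; it stays where it is left. Slack at the start, swinging with 1 N.
- clamp_pivot (a point): On the clamp screw's vertical axis, 53 mm from the head's axis on the cavity's -y side, 94 mm above the bench. The lever sits on a spline, so the direction in which it comes tight differs each time and must be felt for: the toe meets the rim 0.15 to 0.5 rad clockwise of the start, and it goes on getting tighter from there with no stop. The way back ends at a stop 0.6 rad or more from the start.
- clamp_toe: Dark steel toe, 20 x 28 x 6 mm, that the screw presses on the head's rim; origin under it on the screw's axis, 81 mm above the bench. Once it meets the rim, the force across the lever at its grip while slowly pushed grows by about 1.4 N per 0.1 rad: 5 N clamps barely, 8 to 14 N (0.5 to 0.85 N m) is hand-tight, above 18 N is forced. When the push pauses the force falls by some 40 %.
- loop_head: The whole turning head: aluminium rim 85 mm across and 4 mm thick that the toe presses on, scale disc, neck, hexagon and jack. Origin on its axis, at the underside of the rim 76 mm above the bench; its -x axis points to the red zero line, z up.
- wash_bottle: White wash bottle, 56 mm across, 172 mm high, standing loose on the bench; origin at the centre of its base. Leave alone.
- cal_standard: Cream-coloured coaxial calibration standard, 21 mm across, 30 mm high, standing loose; origin at the centre of its base. Leave alone.
- adapter: Small grey coaxial adapter lying loose, 18 x 34 x 18 mm; origin at the centre of its underside. Leave alone.
- hex_keys: Black folding hex key set lying loose, 24 x 90 x 18 mm; origin at the centre of its underside. Leave alone.

How it is judged (in metres and radians):
On the way, in this order (a step that is already met when the one before it is completed fails the run):
1. the loose loop head reads 40 degrees, within 2.5 degrees (value of joint scale between 0.6545 and 0.7418 rad and contact force between clamp_toe and loop_head below 5 N), for 0.3 s.
2. the head is clamped firmly at that reading (value of joint scale between 0.6545 and 0.7418 rad and contact force between clamp_toe and loop_head above 35 N), for 0.3 s.
At the end, for the whole second after the job is handed in: The scale reads 40 degrees within 2.5 degrees at the index line, and the released clamp presses on the rim with 35 to 140 N (about 5 to 18 N of slow push on the lever) (all of step 2 and contact force between clamp_toe and loop_head below 140 N); the robot touches nothing.
It fails at once if the clamp is forced: more than 140 N on the rim (contact force between clamp_toe and loop_head above 140 N).
It fails at once if the white wash bottle is pushed more than 30 mm (distance of wash_bottle from where it was at the start of the episode above 0.03 m).
It fails at once if the cream calibration standard is pushed more than 30 mm (distance of cal_standard from where it was at the start of the episode above 0.03 m).
It fails at once if the grey coaxial adapter is pushed more than 30 mm (distance of adapter from where it was at the start of the episode above 0.03 m).
It fails at once if the folding hex key set is pushed more than 30 mm (distance of hex_keys from where it was at the start of the episode above 0.03 m).
It also fails if it takes over 58 s, if anything falls off the work surface, if the arm or the gripper's body presses on something with over 40 N, if the wrist force passes 120 N, or if a joint passes its speed limit or range.

## Working session

There is one attempt and no reset: what is moved stays moved. The work goes in short steps, Python scripts to look and compute and a tool call to move; the robot and the scene stay as the last step left them, time stands still between calls to the robot, and variables do not carry over. Pictures are saved under pics/ and viewed, at most 10 in all, crops included, and the job is handed in when it is done.

Besides the shell and the picture viewer there is one more tool, called after ">>>" as name([rows], argument=value, ...), one row to a line, values as JSON. step_arm: Moves the arm, as the interface text tells. Scaled input: -1 to 1 covers 0.25 m each way for a shift and 180 degrees each way for a turn. Its arguments: {"type":"object","properties":{"targets":{"type":"array","items":{"type":"array","items":{"type":"number"}}}},"required":["targets"]}

```bash
mkdir -p pics
python3 - <<'E'
from rig import *
import cv2
s=read_state();print(s['time_s'],s['position'],s['tcp_rot'],s['force'],s['opening'])
for n in ['top','side','wrist']:
    c=capture(n);cv2.imwrite(f'pics/{n}0.png',c['color'][:,:,::-1]);print(n,c['mtx'],c['pose'])
E
```

```text
0.0 [ 0.19997454 -0.5913789   0.22955168] [[ 9.47386122e-01  3.20092845e-01 -3.26281395e-04]
 [ 3.20092768e-01 -9.47383655e-01  2.19766067e-03]
 [ 3.94341793e-04 -2.18647353e-03 -9.99997532e-01]] [ 0.07738443 -0.95243084 -0.17907183] 0.9983891795769687
top [[455.72353183   0.         322.03175861]
 [  0.         455.72353183 236.71789243]
 [  0.           0.           1.        ]] [[-0.02152122 -0.98209343  0.18716125  0.33083795]
 [-0.99969612  0.02339013  0.0077827  -0.01966226]
 [-0.01202106 -0.18693688 -0.98229837  1.08970688]
 [ 0.          0.          0.          1.        ]]
side [[611.29693702   0.         326.20672478]
 [  0.         611.29693702 233.64828205]
 [  0.           0.           1.        ]] [[-0.97071417 -0.10960955  0.213775    0.26752055]
 [-0.2394018   0.51550607 -0.8227638   1.00061577]
 [-0.02001954 -0.8498466  -0.52664977  0.72514508]
 [ 0.          0.          0.          1.        ]]
wrist [[361.36600033   0.         316.48552112]
 [  0.         361.36600033 240.9442547 ]
 [  0.           0.           1.        ]] [[ 0.31926745 -0.91934582 -0.22993815  0.26283983]
 [-0.94766307 -0.31016943 -0.0756943  -0.57019304]
 [-0.00173055  0.24207062 -0.97025709  0.38393904]
 [ 0.          0.          0.          1.        ]]
```

View pics/top0.png

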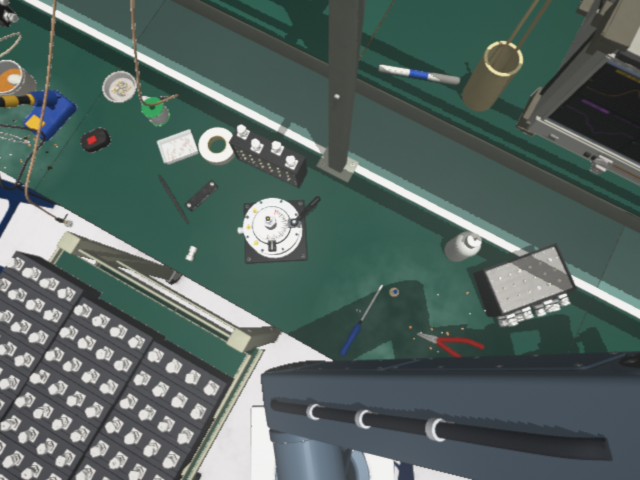

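View pics/side0.png

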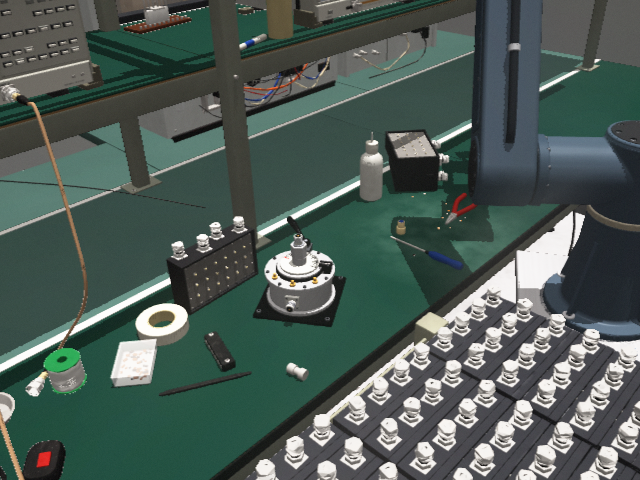

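The top view shows the cavity at about (272,225), with the index block at about (272,246) and the lever pointing up-right to (315,200). A post stands at about (338,165). I'll zoom in on the head and set up the ray geometry.

```bash
cat > h.py <<'E'
from rig import *
import cv2, numpy as np
def ray(c,px,z):
    K,P=c['mtx'],c['pose'];d=P[:3,:3]@np.linalg.solve(K,[px[0],px[1],1]);o=P[:3,3]
    return o+d*(z-o[2])/d[2]
def proj(c,p):
    K,P=c['mtx'],c['pose'];q=K@(P[:3,:3].T@(np.array(p)-P[:3,3]));return q[:2]/q[2]
def crop(c,x0,y0,w,h,k,name):
    cv2.imwrite(f'pics/{name}.png',cv2.resize(c['color'][y0:y0+h,x0:x0+w,::-1],None,fx=k,fy=k,interpolation=cv2.INTER_CUBIC))
E
python3 - <<'E'
from h import *
c=capture('top');crop(c,225,180,110,90,6.6,'top1')
for p,z in [((272,222),.1),((338,165),0),((335,170),0),((460,258),0),((394,292),.03),((240,150),.07),((300,182),.07)]: print(p,ray(c,p,z))
E
```

```text
(272, 222) [0.55542998 0.09888563 0.1       ]
(338, 165) [ 0.72058597 -0.05501444  0.        ]
(335, 170) [ 0.7076516  -0.04714166  0.        ]
(460, 258) [ 0.47849868 -0.34151092  0.        ]
(394, 292) [ 0.39885774 -0.17464181  0.03      ]
(240, 150) [0.73881651 0.17819897 0.07      ]
(300, 182) [0.65624357 0.03700011 0.07      ]
```

View pics/top1.png

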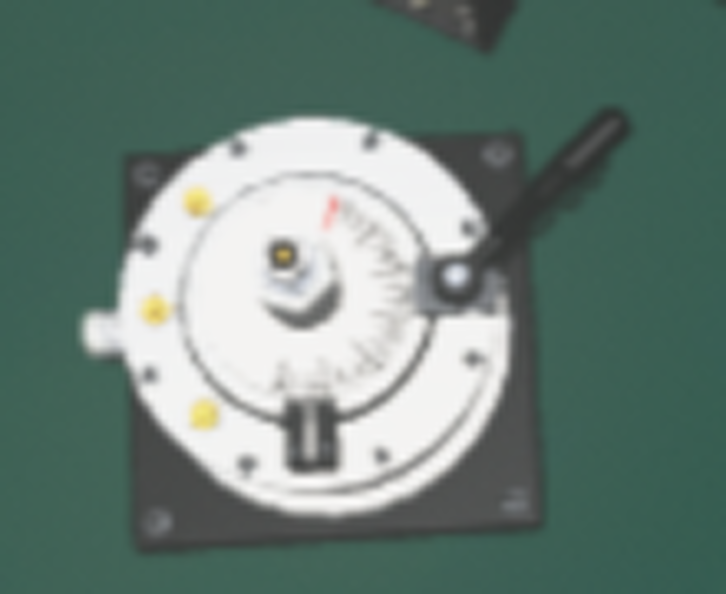

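The red zero line sits almost opposite the index, so the reading is about 170°. The lever points up and to the right. I'll move over the cavity for a closer wrist view.

>>> step_arm([
  [0.15,0.4,0.96,0.12,0.1],
  [0.15,0.4,0.96,0.12,0.1],
  [0.15,0.4,0.96,0.12,0.1],
  [0.15,0.4,0.96,0.12,0.1],
  [0.15,0.4,0.96,0.12,0.1],
  [0.15,0.4,0.96,0.12,0.1],
  [0.15,0.4,0.96,0.12,0.1],
])

```text
time_s: 0.9
position: [0.3006, -0.3505, 0.261]
tcp_rot: [[0.8, 0.6, 0.0], [0.6, -0.8, -0.001], [-0.0, 0.001, -1.0]]
force: [-0.4, -0.6, 0.3]
opening: 0.58
grasp_force: 0.0
```

>>> step_arm([
  [0.15,0.4,0.8,0,0.15],
  [0.15,0.4,0.8,0,0.15],
  [0.15,0.4,0.8,0,0.15],
  [0.15,0.4,0.8,0,0.15],
  [0.15,0.4,0.8,0,0.15],
  [0.15,0.4,0.8,0,0.15],
])

```text
time_s: 1.5
position: [0.4014, -0.1515, 0.2604]
tcp_rot: [[0.441, 0.898, 0.001], [0.898, -0.441, -0.0], [-0.0, 0.001, -1.0]]
force: [0.2, -0.5, -0.5]
opening: 0.574
grasp_force: 0.0
```

>>> step_arm([
  [0.15,0.62,0.72,0,0.15],
  [0.15,0.62,0.72,0,0.15],
  [0.15,0.62,0.72,0,0.15],
  [0.15,0.62,0.72,0,0.15],
  [0.15,0.62,0.72,0,0.15],
  [0.15,0.62,0.72,0,0.15],
  [0.15,0.62,0.72,0,0.15],
  [0.15,0.62,0.72,0,0.15],
])

```text
time_s: 2.3
position: [0.5547, 0.0258, 0.26]
tcp_rot: [[-0.009, 1.0, -0.001], [1.0, 0.009, -0.001], [-0.001, -0.001, -1.0]]
force: [0.4, -0.2, -1.3]
opening: 0.573
grasp_force: 0.0
```

Run:
```python
from h import *
s=read_state();print(s['time_s'],s['position'],s['tcp_rot'][:,0],s['force'],s['opening'],s['joint_positions'])
c=capture('wrist');cv2.imwrite('pics/w1.png',c['color'][:,:,::-1]);print(c['pose'][:3,3])
```

```text
2.3 [0.55474342 0.02577227 0.26002216] [-9.37738346e-03  9.99955832e-01 -6.30677103e-04] [ 0.42137855 -0.20571863 -1.29217813] 0.5734790279574663 [-8.84364940e+00  2.28997206e+01  9.01538468e+01 -5.20186282e-02
  6.70146202e+01 -9.36057663e+00]
[0.55459258 0.09233698 0.41424269]
```

View pics/w1.png

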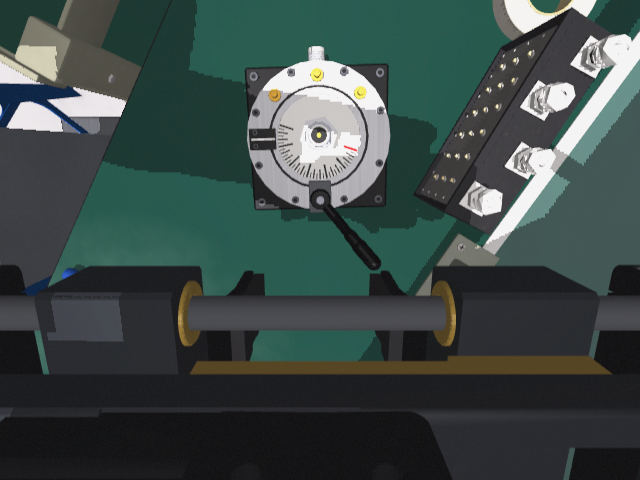

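The wrist view shows the head axis near (319,135), the index line near (265,138) and red zero near (350,149). The clamp screw is near (320,200), the lever end near (378,266), and the box's nearest corner near (417,193).

Run:
```python
from h import *
c=capture('wrist');im=c['color'];crop(c,240,60,155,220,2.7,'w2')
hsv=cv2.cvtColor(im,cv2.COLOR_RGB2HSV)
m=((hsv[...,0]<6)|(hsv[...,0]>174))&(hsv[...,1]>110)&(hsv[...,2]>90);m=m.astype(np.uint8)
m[:100]=0;m[200:]=0;m[:,:270]=0;m[:,380:]=0
p=np.argwhere(m)[:,::-1];print('red',len(p),p.mean(0))
y=(abs(hsv[...,0].astype(int)-25)<10)&(hsv[...,1]>100);q=np.argwhere(y[125:146,308:330])[:,::-1]+[308,125];print('jack',len(q),q.mean(0))
A=ray(c,q.mean(0),.142);R=np.array([ray(c,x,.084) for x in p.astype(float)])
print('axis',A)
r=R-A;rr=np.hypot(r[:,0],r[:,1]);print('red radius',rr.min(),rr.max(),'ang',np.degrees(np.arctan2(r[:,1].mean(),r[:,0].mean())))
# disc circle
g=cv2.cvtColor(im,cv2.COLOR_RGB2GRAY);
h=cv2.HoughCircles(cv2.GaussianBlur(g,(3,3),0),cv2.HOUGH_GRADIENT_ALT,1.5,5,param1=200,param2=.8,minRadius=30,maxRadius=85)
print(h)
# plate corners from dark mask
for k in [(246.5,68),(387,65),(390,205),(256,210)]: print(ray(c,k,.008))
S=ray(c,(320,200),.118);T=ray(c,(377,267),.108);I=ray(c,(263,138),.087)
print('screw',S,'levertip',T,'idx',I, np.degrees(np.arctan2(*(I-A)[1::-1])))
print('box',[ray(c,k,.09) for k in [(417,193),(490,232)]])
```

```text
red 21 [350. 148.]
jack 19 [318.47368421 134.63157895]
axis [0.55566935 0.10333414 0.142     ]
red radius 0.024023814685152196 0.03526481782148533 ang -17.28563596790603
[[[319.5      138.        49.598576]
  [319.5      138.        72.506935]]]
[0.48114464 0.17433496 0.008     ]
[0.62643611 0.17837892 0.008     ]
[0.63794548 0.03295214 0.008     ]
[0.48615635 0.02598226 0.008     ]
screw [0.55753159 0.05269439 0.118     ] levertip [ 0.60902551 -0.00803001  0.108     ] idx [0.50758429 0.10232549 0.087     ] -178.79831935670126
box [array([0.64464993, 0.05595205, 0.09      ]), array([0.71451245, 0.02073386, 0.09      ])]
```

View pics/w2.png

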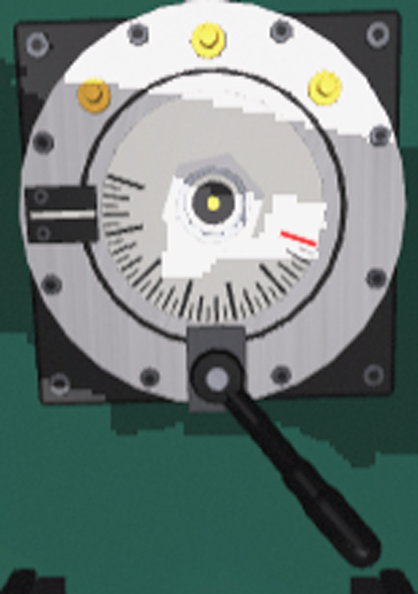

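The wrist crop shows the reading at roughly 160–165°. The jack is at crop (213,203) and the screw at (217,378). The hexagon's edges are unclear in the glare, so I'll enlarge that part.

Run:
```python
from h import *
c=capture('wrist')
im=c['color'].copy();im=cv2.createCLAHE(4,(4,4)).apply(cv2.cvtColor(im[90:190,265:375],cv2.COLOR_RGB2GRAY))
cv2.imwrite('pics/w3.png',cv2.resize(im,None,fx=6,fy=6,interpolation=cv2.INTER_CUBIC))
A=np.array([.5557,.1033])
for z in (.084,.098,.124,.142): print(z,(proj(c,[*A,z])-[265,90])*6)
print(ray(c,(319.5,138),.07))
```

```text
0.084 [318.8818702  286.06927658]
0.098 [319.33064678 282.70368358]
0.124 [320.2798661  275.58502819]
0.142 [321.04413027 269.85344095]
[0.55700304 0.10348137 0.07      ]
```

View pics/w3.png

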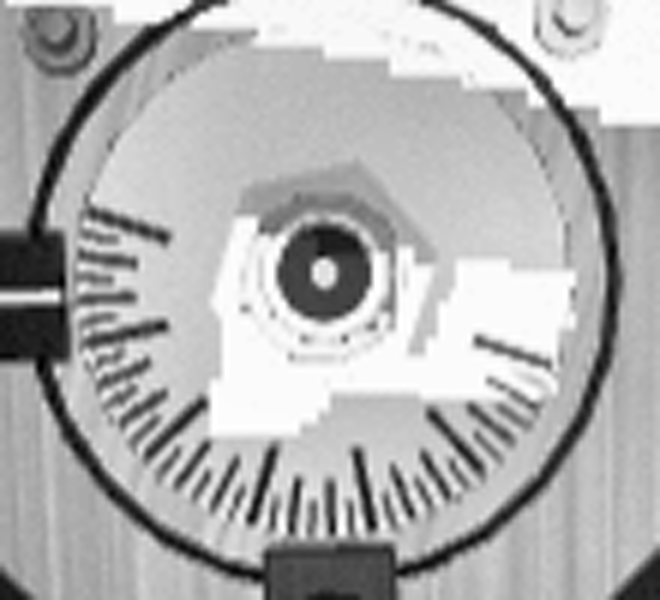

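The enhanced crop settles it. The index at y≈297 sits at the 160 line, and the hexagon vertices (355,160), (435,260) and (240,190) match flats at 43/103/163° in the world frame. I'll grip along 103°, which is tool yaw 193.

>>> step_arm([
  [-0.08,0.006,0.31,0,0.569],
  [-0.08,0.006,0.31,0,0.569],
  [-0.08,0.006,0.31,0,0.569],
  [-0.08,0.006,0.31,0,0.569],
  [-0.08,0.006,0.31,0,0.569],
  [-0.08,0.006,0.31,0,0.569],
  [-0.08,0.006,0.31,0,0.569],
  [-0.08,0.006,0.31,0,0.569],
  [-0.08,0.006,0.31,0,0.569],
  [-0.08,0.006,0.31,0,0.569],
  [-0.08,0.006,0.31,0,0.569],
  [-0.08,0.006,0.31,0,0.569],
  [-0.08,0.006,0.31,0,0.569],
  [-0.08,0.006,0.31,0,0.569],
])

```text
time_s: 3.85
position: [0.5564, 0.1047, 0.2607]
tcp_rot: [[-0.975, -0.223, 0.0], [-0.223, 0.975, -0.0], [-0.0, -0.0, -1.0]]
force: [-0.5, -0.4, -0.2]
opening: 0.465
grasp_force: 0.0
```

>>> step_arm([
  [-0.08,0,0,-0.15,0],
  [-0.08,0,0,-0.3,0],
  [-0.08,0,0,-0.4,0],
  [-0.08,0,0,-0.5,0],
  [-0.08,0,0,-0.56,0],
  [-0.08,0,0,-0.6,0],
  [-0.08,0,0,-0.62,0],
  [-0.08,0,0,-0.62,0],
  [-0.08,0,0,-0.62,0],
])

```text
time_s: 4.75
position: [0.5572, 0.1054, 0.1063]
tcp_rot: [[-0.974, -0.226, 0.002], [-0.226, 0.974, -0.0], [-0.002, -0.0, -1.0]]
force: [0.8, -0.4, 0.6]
opening: 0.459
grasp_force: 0.0
```

Run:
```python
from h import *
s=read_state();print(s['time_s'],s['position'],np.degrees(np.arctan2(s['tcp_rot'][1,0],s['tcp_rot'][0,0])),s['force'],s['moment'],s['opening'],s['joint_positions'])
c=capture('side');crop(c,220,190,140,140,4.2,'s2')
```

```text
4.75 [0.55719972 0.10535407 0.10627525] -166.93903697935477 [ 0.75821185 -0.39751622  0.61349789] [ 0.06117467 -0.1721737   0.0315541 ] 0.45918491662144373 [-5.80210411e-01  3.56736738e+01  9.66572655e+01 -2.32089234e-03
  4.75791708e+01 -1.03639592e+02]
```

View pics/s2.png

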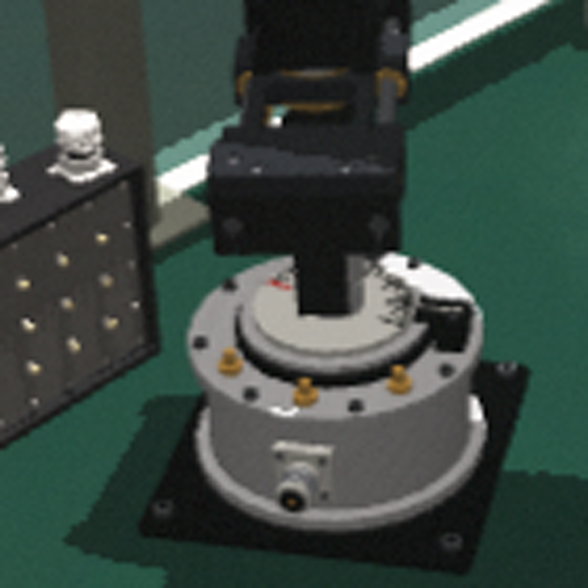

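The fingers straddle the hexagon with clearance, so I'll close.

>>> step_arm([
  [-0.08,-0.002,-0.006,-0.006,0],
  [-0.08,-0.002,-0.006,-0.006,0],
  [-0.6,-0.002,-0.006,-0.006,0],
  [-1,-0.002,-0.006,-0.006,0],
  [-1,-0.002,-0.006,-0.006,0],
  [-1,-0.002,-0.006,-0.006,0],
  [-1,-0.002,-0.006,-0.006,0],
  [-1,-0.002,-0.006,-0.006,0],
  [-1,-0.002,-0.006,-0.006,0],
])

```text
time_s: 5.7
position: [0.5564, 0.1031, 0.1042]
tcp_rot: [[-0.974, -0.227, 0.0], [-0.227, 0.974, -0.001], [-0.0, -0.001, -1.0]]
force: [0.8, -5.5, 0.7]
opening: 0.289
grasp_force: 30.0
```

>>> step_arm([
  [-1,0,0,0,-0.03],
  [-1,0,0,0,-0.065],
  [-1,0,0,0,-0.1],
  [-1,0,0,0,-0.135],
  [-1,0,0,0,-0.17],
  [-1,0,0,0,-0.205],
  [-1,0,0,0,-0.24],
  [-1,0,0,0,-0.275],
  [-1,0,0,0,-0.31],
  [-1,0,0,0,-0.345],
  [-1,0,0,0,-0.38],
  [-1,0,0,0,-0.415],
  [-1,0,0,0,-0.45],
  [-1,0,0,0,-0.485],
  [-1,0,0,0,-0.52],
  [-1,0,0,0,-0.555],
  [-1,0,0,0,-0.59],
  [-1,0,0,0,-0.625],
  [-1,0,0,0,-0.65],
  [-1,0,0,0,-0.67],
])

```text
time_s: 7.7
position: [0.555, 0.1019, 0.1042]
tcp_rot: [[0.302, 0.953, -0.003], [0.953, -0.302, -0.004], [-0.004, -0.001, -1.0]]
force: [-2.7, -9.7, 3.2]
opening: 0.297
grasp_force: 30.0
```

>>> step_arm([
  [-1,0,0,0,0],
  [-1,0,0,0,0],
  [-1,0,0,0,0],
])

```text
time_s: 8.0
position: [0.555, 0.1019, 0.1042]
tcp_rot: [[0.3, 0.954, -0.003], [0.954, -0.3, -0.003], [-0.004, -0.001, -1.0]]
force: [-2.6, -8.7, 2.9]
opening: 0.297
grasp_force: 30.0
```

Run:
```python
from h import *
s=read_state();print(s['time_s'],s['position'],np.degrees(np.arctan2(s['tcp_rot'][1,0],s['tcp_rot'][0,0])),s['force'],s['moment'],s['joint_positions'])
for n in ('side','top'):
    c=capture(n);im=c['color'];hsv=cv2.cvtColor(im,cv2.COLOR_RGB2HSV)
    u=proj(c,[.5563,.1034,.084]);m=((hsv[...,0]<7)|(hsv[...,0]>173))&(hsv[...,1]>70)&(hsv[...,2]>90)
    p=np.argwhere(m)[:,::-1];p=p[np.hypot(*(p-u).T)<40];print(n,u,len(p))
    if len(p):
        R=np.array([ray(c,x,.084) for x in p.astype(float)]);r=R-[.5563,.1034,.084];print(np.hypot(r[:,0],r[:,1]),np.degrees(np.arctan2(r[:,1].mean(),r[:,0].mean())))
```

```text
8.0 [0.55502078 0.1018896  0.10416683] 72.53598507905906 [-2.61558689 -8.70151826  2.94565707] [-1.55054271  0.19359143 -0.12320572] [-0.84045405 35.78648193 96.93298116 -0.2563977  47.42438818 16.79742899]
side [297.89216617 260.89348875] 9
[0.03515357 0.02707012 0.02873538 0.0304255  0.03213654 0.03386528
 0.02406477 0.02579573 0.02754548] -143.3042776265087
top [270.85426867 223.21818947] 5
[0.02943625 0.0309331  0.03125867 0.03267466 0.03591228] -140.9978711375528
```

Red is at about -142°, so the reading is near 36–38. I'll release and lift to the view pose to read it properly.

>>> step_arm([
  [-0.4,0,0,0,0],
  [-0.08,0,0,0,0],
  [-0.08,0,0,0,0],
  [-0.08,0,0,0,0],
  [-0.08,0,0,0.15,0],
  [-0.08,0,0,0.35,0],
  [-0.08,0,0,0.5,0],
  [-0.08,0,-0.15,0.62,0],
  [-0.08,0,-0.3,0.62,0.1],
  [-0.08,0,-0.3,0.62,0.1],
  [-0.08,0,-0.3,0.62,0.1],
  [-0.08,0,-0.3,0.62,0.1],
])

```text
time_s: 9.3
position: [0.5558, 0.0296, 0.2588]
tcp_rot: [[-0.006, 1.0, -0.001], [1.0, 0.006, 0.001], [0.001, -0.001, -1.0]]
force: [0.6, 0.4, -0.6]
opening: 0.462
grasp_force: 0.0
```

```bash
cat > m.py <<'E'
from h import *
def meas(name=None):
    s=read_state();print(s['time_s'],s['position'],np.degrees(np.arctan2(s['tcp_rot'][1,0],s['tcp_rot'][0,0])),s['force'],s['joint_positions'][5])
    c=capture('wrist');im=c['color'];hsv=cv2.cvtColor(im,cv2.COLOR_RGB2HSV)
    u=proj(c,[.5563,.1034,.084]).astype(int)
    y=(abs(hsv[...,0].astype(int)-25)<10)&(hsv[...,1]>100);q=np.argwhere(y)[:,::-1];q=q[np.hypot(*(q-proj(c,[.5563,.1034,.142])).T)<10];A=ray(c,q.mean(0),.142);print('axis',A)
    m=((hsv[...,0]<7)|(hsv[...,0]>173))&(hsv[...,1]>100)&(hsv[...,2]>90);p=np.argwhere(m)[:,::-1];p=p[np.hypot(*(p-u).T)<60].astype(float)
    R=np.array([ray(c,x,.084) for x in p]);vx,vy,x0,y0=cv2.fitLine(R[:,:2].astype(np.float32),cv2.DIST_L2,0,1e-4,1e-4).ravel()
    a=R.mean(0)-A;print('red',len(p),'line ang',np.degrees(np.arctan2(vy,vx)),'radial',np.degrees(np.arctan2(a[1],a[0])))
    # white index line: bright px near the index on black plate
    I=proj(c,[A[0]-.046,A[1]-.0015,.087]);g=hsv[...,2];x,y0=I.astype(int);print('idx px',I)
    if name: crop(c,u[0]-80,u[1]-60,150,125,4.8,name)
    return c
E
python3 -c "
from m import *
meas('w4')"
```

```text
9.3 [0.55579081 0.02956485 0.25876922] 90.35192275188932 [ 0.61272051  0.44794837 -0.60161322] -8.850175681840263
axis [0.55574889 0.10316737 0.142     ]
red 31 line ang 43.41126 radial -137.78696674454227
idx px [263.67121943 143.61611436]
```

View pics/w4.png

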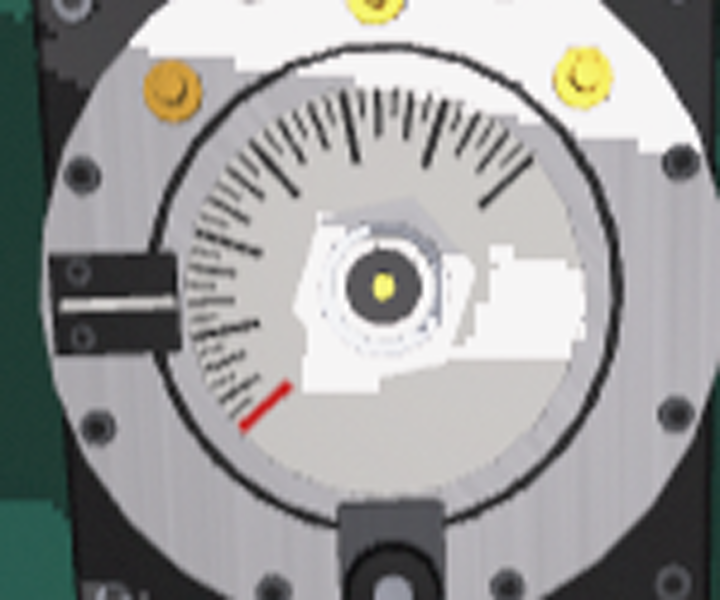

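The scale now shows the 40 line at the index: index (175,304), the 30 line's outer end (193,337), the 60 line's outer end (195,233), which interpolates to 39.9°. Before the lever, I'll check the neighbouring box's height and post.

Run:
```python
from h import *
t=capture('top');s=capture('side')
def tri(a,b):
    M=[];v=[]
    for c,p in((t,a),(s,b)):
        o=c['pose'][:3,3];d=c['pose'][:3,:3]@np.linalg.solve(c['mtx'],[*p,1]);d/=np.linalg.norm(d);N=np.eye(3)-np.outer(d,d);M.append(N);v.append(N@o)
    x=np.linalg.lstsq(np.vstack(M),np.hstack(v),rcond=None)[0];return x.round(3),proj(t,x)-a,proj(s,x)-b
print('knob',tri((301,163),(239,217)))
print('boxcorner',tri((299,187),(254,231)))
```

```text
knob (array([0.69 , 0.033, 0.12 ]), array([-0.55825976, -2.47794656]), array([2.74400326, 0.85108671]))
boxcorner (array([0.65 , 0.041, 0.096]), array([-1.30486905, -5.81127533]), array([6.65276681, 1.7649853 ]))
```

>>> step_arm([
  [-1,0,0,0,0.553],
  [-1,0,0,0,0.553],
  [-1,0,0,0,0.553],
  [-1,0,0,0,0.553],
  [-1,0,0,0,0.553],
  [-1,0,0,0,0.553],
  [-1,0,0,0,0.553],
  [-1,0,0,0,0.553],
  [-1,0,0,0,0.553],
  [-1,0,0,0,0.553],
  [-1,0,0,0,0.553],
  [-1,0,0,0,0.553],
  [-1,0.13,0,0,0.553],
  [-1,0.268,-0.01,0,0.553],
  [-1,0.268,-0.01,0,0.553],
  [-1,0.268,-0.01,0,0.553],
])

```text
time_s: 11.05
position: [0.6229, 0.0271, 0.2582]
tcp_rot: [[-0.985, -0.174, -0.002], [-0.174, 0.985, 0.0], [0.002, 0.001, -1.0]]
force: [-0.3, 0.4, -0.2]
opening: 0.003
grasp_force: 0.0
```

>>> step_arm([
  [-1,0,0,-0.15,0],
  [-1,0,0,-0.3,0],
  [-1,0,0,-0.42,0],
  [-1,0,0,-0.52,0],
  [-1,0,0,-0.58,0],
  [-1,0,0,-0.62,0],
  [-1,0,0,-0.64,0],
  [-1,0,0,-0.64,0],
  [-1,0,0,-0.64,0],
])

```text
time_s: 11.95
position: [0.6238, 0.0263, 0.1001]
tcp_rot: [[-0.985, -0.174, 0.002], [-0.174, 0.985, -0.0], [-0.002, -0.001, -1.0]]
force: [0.4, 0.3, 0.1]
opening: 0.004
grasp_force: 0.0
```

Run:
```python
from h import *
S=np.array([.5575,.0527]);p=read_state()['position'];print(p,read_state()['force'])
# TCP path: offset d along +normal of lever at radius 62, lever angle L
for d in (.020,.0165):
  for L in range(-50,-126,-5):
    a=np.radians(L);u=np.array([np.cos(a),np.sin(a)]);n=np.array([-u[1],u[0]])
    t=S+.062*u+d*n;print(d,L,t.round(4),((t-p[:2])/.25).round(3))
```

```text
[0.62383631 0.02633247 0.10014477] [0.40193876 0.33581525 0.13477573]
0.02 -50 [0.6127 0.0181] [-0.045 -0.033]
0.02 -55 [0.6094 0.0134] [-0.058 -0.052]
0.02 -60 [0.6058 0.009 ] [-0.072 -0.069]
0.02 -65 [0.6018 0.005 ] [-0.088 -0.085]
0.02 -70 [0.5975 0.0013] [-0.105 -0.1  ]
0.02 -75 [ 0.5929 -0.002 ] [-0.124 -0.113]
0.02 -80 [ 0.588  -0.0049] [-0.143 -0.125]
0.02 -85 [ 0.5828 -0.0073] [-0.164 -0.135]
0.02 -90 [ 0.5775 -0.0093] [-0.185 -0.143]
0.02 -95 [ 0.572  -0.0108] [-0.207 -0.149]
0.02 -100 [ 0.5664 -0.0118] [-0.23  -0.153]
0.02 -105 [ 0.5608 -0.0124] [-0.252 -0.155]
0.02 -110 [ 0.5551 -0.0124] [-0.275 -0.155]
0.02 -115 [ 0.5494 -0.0119] [-0.298 -0.153]
0.02 -120 [ 0.5438 -0.011 ] [-0.32  -0.149]
0.02 -125 [ 0.5383 -0.0096] [-0.342 -0.144]
0.0165 -50 [0.61   0.0158] [-0.055 -0.042]
0.0165 -55 [0.6066 0.0114] [-0.069 -0.06 ]
0.0165 -60 [0.6028 0.0073] [-0.084 -0.076]
0.0165 -65 [0.5987 0.0035] [-0.101 -0.091]
0.0165 -70 [5.942e-01 1.000e-04] [-0.119 -0.105]
0.0165 -75 [ 0.5895 -0.0029] [-0.137 -0.117]
0.0165 -80 [ 0.5845 -0.0055] [-0.157 -0.127]
0.0165 -85 [ 0.5793 -0.0076] [-0.178 -0.136]
0.0165 -90 [ 0.574  -0.0093] [-0.199 -0.143]
0.0165 -95 [ 0.5685 -0.0105] [-0.221 -0.147]
0.0165 -100 [ 0.563  -0.0112] [-0.243 -0.15 ]
0.0165 -105 [ 0.5574 -0.0115] [-0.266 -0.151]
0.0165 -110 [ 0.5518 -0.0112] [-0.288 -0.15 ]
0.0165 -115 [ 0.5463 -0.0105] [-0.31  -0.147]
0.0165 -120 [ 0.5408 -0.0092] [-0.332 -0.142]
0.0165 -125 [ 0.5355 -0.0076] [-0.354 -0.136]
```

>>> step_arm([
  [-1,-0.02,-0.015,0,0],
  [-1,-0.045,-0.033,0,0],
  [-1,-0.058,-0.052,0,0],
  [-1,-0.069,-0.06,0,0],
  [-1,-0.077,-0.068,0,0],
  [-1,-0.084,-0.076,0,0],
  [-1,-0.092,-0.084,0,0],
  [-1,-0.101,-0.091,0,0],
])

```text
time_s: 12.75
position: [0.5978, 0.0035, 0.099]
tcp_rot: [[-0.985, -0.174, 0.0], [-0.174, 0.985, 0.0], [-0.0, -0.0, -1.0]]
force: [0.0, 1.4, 0.5]
opening: 0.005
grasp_force: 0.2
```

>>> step_arm([
  [-1,-0.009,-0.007,0,0],
  [-1,-0.018,-0.014,0,0],
  [-1,-0.027,-0.02,0,0],
  [-1,-0.036,-0.026,0,0],
])

```text
time_s: 13.15
position: [0.5889, -0.0028, 0.0991]
tcp_rot: [[-0.985, -0.174, 0.001], [-0.174, 0.985, 0.0], [-0.001, 0.0, -1.0]]
force: [1.5, 1.3, 0.7]
opening: 0.005
grasp_force: 0.8
```

>>> step_arm([
  [-1,-0.01,-0.005,0,0],
  [-1,-0.02,-0.01,0,0],
  [-1,-0.03,-0.015,0,-0.01],
  [-1,-0.041,-0.019,0,-0.02],
])

```text
time_s: 13.55
position: [0.5794, -0.0075, 0.0992]
tcp_rot: [[-0.994, -0.109, 0.002], [-0.109, 0.994, 0.0], [-0.002, 0.0, -1.0]]
force: [3.7, 3.7, -2.1]
opening: 0.008
grasp_force: 2.2
```

>>> step_arm([
  [-1,-0.007,-0.003,0,-0.007],
  [-1,-0.014,-0.005,0,-0.014],
  [-1,-0.021,-0.007,0,-0.028],
])

```text
time_s: 13.85
position: [0.5749, -0.0094, 0.0993]
tcp_rot: [[-1.0, -0.021, 0.004], [-0.021, 1.0, -0.0], [-0.004, -0.0, -1.0]]
force: [5.5, 2.9, -3.8]
opening: 0.008
grasp_force: 2.7
```

>>> step_arm([
  [-1,-0.007,-0.001,0,-0.007],
  [-1,-0.014,-0.003,0,-0.014],
  [-1,-0.022,-0.004,0,-0.028],
])

```text
time_s: 14.15
position: [0.5704, -0.0108, 0.0994]
tcp_rot: [[-0.998, 0.067, 0.006], [0.067, 0.998, -0.001], [-0.006, -0.0, -1.0]]
force: [6.9, 1.5, -4.0]
opening: 0.005
grasp_force: 3.2
```

>>> step_arm([
  [-1,-0.007,-0.001,0,-0.007],
  [-1,-0.014,-0.002,0,-0.014],
  [-1,-0.022,-0.003,0,-0.028],
])

```text
time_s: 14.45
position: [0.5657, -0.0118, 0.0994]
tcp_rot: [[-0.988, 0.154, 0.008], [0.154, 0.988, -0.001], [-0.008, -0.0, -1.0]]
force: [7.6, 1.8, -4.8]
opening: 0.005
grasp_force: 3.7
```

>>> step_arm([
  [-1,-0.007,0,0,-0.007],
  [-1,-0.014,-0.001,0,-0.014],
  [-1,-0.023,-0.001,0,-0.028],
])

```text
time_s: 14.75
position: [0.561, -0.0125, 0.0996]
tcp_rot: [[-0.971, 0.24, 0.01], [0.24, 0.971, -0.002], [-0.01, 0.0, -1.0]]
force: [8.8, 0.2, -6.0]
opening: 0.003
grasp_force: 4.3
```

>>> step_arm([
  [-1,-0.007,0,0,-0.007],
  [-1,-0.014,0.001,0,-0.014],
  [-1,-0.022,0.001,0,-0.028],
])

```text
time_s: 15.05
position: [0.5563, -0.0128, 0.0997]
tcp_rot: [[-0.946, 0.324, 0.012], [0.324, 0.946, -0.003], [-0.012, 0.001, -1.0]]
force: [10.0, -0.9, -6.6]
opening: 0.002
grasp_force: 4.9
```

>>> step_arm([
  [-1,-0.007,0.001,0,-0.007],
  [-1,-0.013,0.002,0,-0.014],
  [-1,-0.018,0.002,0,-0.02],
])

```text
time_s: 15.35
position: [0.5525, -0.0127, 0.0997]
tcp_rot: [[-0.924, 0.382, 0.013], [0.382, 0.924, -0.004], [-0.014, 0.002, -1.0]]
force: [11.2, -2.2, -7.9]
opening: 0.005
grasp_force: 5.3
```

About 11 N of slow push, so it's hand-tight. I'll hold briefly, back off, lift and check.

>>> step_arm([
  [-1,0,0,0,0],
  [-1,0,0,0,0],
  [-1,0,0,0,0],
  [-1,0.03,-0.01,0,0],
  [-1,0.07,-0.025,0,0],
  [-1,0.11,-0.035,0,0],
  [-1,0.11,-0.035,0.12,0],
  [-1,0.11,-0.035,0.3,0],
  [-1,0.11,-0.035,0.48,0],
  [-1,0.11,-0.035,0.64,0],
  [-1,0.11,-0.035,0.64,0],
  [-1,0,0.05,0.64,-0.04],
  [-1,0,0.16,0.64,-0.09],
  [-1,0,0.16,0.64,-0.13],
  [-1,0,0.16,0.64,-0.18],
  [-1,0,0.16,0.64,-0.22],
  [-1,0,0.16,0.64,-0.27],
  [-1,0,0.16,0.64,-0.31],
  [-1,0,0.16,0.64,-0.37],
  [-1,0,0.16,0.64,-0.37],
])

```text
time_s: 17.35
position: [0.5458, 0.0292, 0.258]
tcp_rot: [[-0.014, 1.0, -0.003], [1.0, 0.014, -0.0], [-0.0, -0.003, -1.0]]
force: [0.6, -0.4, 0.6]
opening: 0.001
grasp_force: 0.0
```

```bash
python3 -c "
from m import *
meas('w5')"
```

```text
17.35 [0.54577708 0.02924928 0.2579998 ] 90.81324304332573 [ 0.60903939 -0.43014463  0.55602404] -9.433549197196886
axis [0.55593952 0.10316536 0.142     ]
red 28 line ang 42.317852 radial -138.01515293223082
idx px [276.45424492 142.78753832]
```

View pics/w5.png

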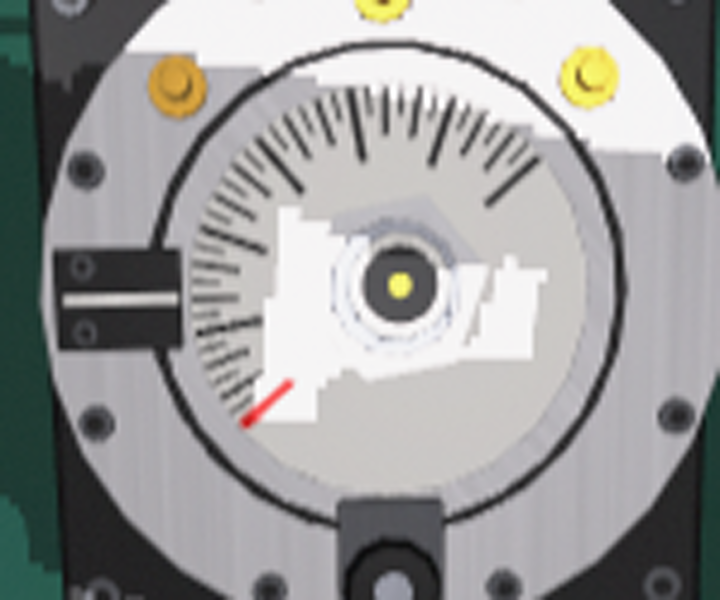

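The index line at (178,299) still meets the 40 line at (213,299). The lever is set and the arm is clear of everything, so I'm handing in.

```bash
python3 -c "
from rig import *
print(hand_in())"
```

```text
the job is handed in; nothing more can be done
None
```

The loop head reads 40° at the index line (about ±1° from the wrist camera), the lever is locked hand-tight at about 11 N of slow push, and the job is handed in with the arm clear at 17 s; the hand-in returned no verdict.

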